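# Find the wobbly support post by feel

## Task

One of the four blue support posts of the specimen stand has lost the hidden locking sleeve on its shank and is loose in its socket. Wiggle the posts gently side to side to feel which one has clear play, without straining the sockets; then pull that post out (the sound ones are locked in) and stand it upright in the red repair block with its collar fully down, leaving the three sound posts in the stand.

Things in the scene. Friction and masses are not known exactly. Their poses are not given: they have to be found in the camera images.
- stand: fixed aluminium specimen stand, plate 160 (x) by 200 (y) by 36 mm high; origin at the centre of its underside, z up. Four round sockets 20 mm across and 31 mm deep open in its top at x = +-55, y = +-75 mm, a post centred in each, its collar resting on the plate.
- stand_top (a point): centre of the stand's top face. Three posts are sound: about 1 mm of side play in all, locked (at most 1 mm up). The loose one has a bare 7 mm shank: about 6 mm of side play in all (+-3 mm) and lifts straight out. Side pushes of 3 to 6 N on the grip are ample; a post bearing on the stand with over 25 N damages the socket, and by leverage about 10 N on the grip can do so.
- repair_hole (a point): centre of the mouth, at the top face, of the socket in the fixed red repair block, a 70 by 70 by 36 mm high block; the socket is 23 mm across and 31 mm deep, wide enough for any shank; z up.
- grip_p (a point): point on the axis of post_p, 36 mm above the underside of its collar, at the middle of its blue grip (24 mm across, free for 25 mm up and down); z up along the post. A firm grip holds the post upright; moved sideways, it slides on its collar until the shank meets the socket wall, where the force rises steeply.
- grip_q (a point): point on the axis of post_q, 36 mm above the underside of its collar, at the middle of its blue grip (24 mm across, free for 25 mm up and down); z up along the post. A firm grip holds the post upright; moved sideways, it slides on its collar until the shank meets the socket wall, where the force rises steeply.
- grip_r (a point): point on the axis of post_r, 36 mm above the underside of its collar, at the middle of its blue grip (24 mm across, free for 25 mm up and down); z up along the post. A firm grip holds the post upright; moved sideways, it slides on its collar until the shank meets the socket wall, where the force rises steeply.
- grip_s (a point): point on the axis of post_s, 36 mm above the underside of its collar, at the middle of its blue grip (24 mm across, free for 25 mm up and down); z up along the post. A firm grip holds the post upright; moved sideways, it slides on its collar until the shank meets the socket wall, where the force rises steeply.
- post_p: support post, one of four outwardly identical ones; which stands in which socket varies. Origin on its axis at the collar's underside, z up. From there: steel collar 40 mm across, 6 mm high; blue grip 24 mm across up to 56 mm; black rubber pad 24 mm across up to 66 mm; a hidden shank reaches 28 mm down into the socket. 0.08 to 0.17 kg.
- post_q: support post, one of four outwardly identical ones; which stands in which socket varies. Origin on its axis at the collar's underside, z up. From there: steel collar 40 mm across, 6 mm high; blue grip 24 mm across up to 56 mm; black rubber pad 24 mm across up to 66 mm; a hidden shank reaches 28 mm down into the socket. 0.08 to 0.17 kg.
- post_r: support post, one of four outwardly identical ones; which stands in which socket varies. Origin on its axis at the collar's underside, z up. From there: steel collar 40 mm across, 6 mm high; blue grip 24 mm across up to 56 mm; black rubber pad 24 mm across up to 66 mm; a hidden shank reaches 28 mm down into the socket. 0.08 to 0.17 kg.
- post_s: support post, one of four outwardly identical ones; which stands in which socket varies. Origin on its axis at the collar's underside, z up. From there: steel collar 40 mm across, 6 mm high; blue grip 24 mm across up to 56 mm; black rubber pad 24 mm across up to 66 mm; a hidden shank reaches 28 mm down into the socket. 0.08 to 0.17 kg.
There are look-alikes about, which are no part of the job. What is shaped like the post_r but turquoise is not meant.

How it is judged (in metres and radians):
On the way, in this order (a step that is already met when the one before it is completed fails the run):
1. the loose post has been wiggled: shifted by 2.3 mm or more by the fingers while still seated (collar raised less than 2 mm) (((distance of grip_p from where it was at the start of the episode above 0.0023 m and z of post_p in the frame of stand below 0.038 m and contact force between the fingers and post_p above 0.3 N) or (distance of grip_q from where it was at the start of the episode above 0.0023 m and z of post_q in the frame of stand below 0.038 m and contact force between the fingers and post_q above 0.3 N) or (distance of grip_r from where it was at the start of the episode above 0.0023 m and z of post_r in the frame of stand below 0.038 m and contact force between the fingers and post_r above 0.3 N) or (distance of grip_s from where it was at the start of the episode above 0.0023 m and z of post_s in the frame of stand below 0.038 m and contact force between the fingers and post_s above 0.3 N))), for 0.04 s.
2. the loose post is out of its socket (z of any of post_p, post_q, post_r, post_s in the frame of stand above 0.066 m), for 0.1 s.
At the end, for the whole second after the job is handed in: The loose post stands still and upright (within 0.1 rad) in the red block's socket, within 10 mm of its centre, collar down within 3 mm of the block's top; the three sound posts stand upright (within 0.06 rad) in the stand with their collars down within 3 mm (((horizontal distance between post_p and repair_hole below 0.01 m and z of post_p in the frame of repair_hole between -0.003 and 0.003 m and angle between post_p's own z axis and vertical below 0.1 rad and linear speed of post_p below 0.02 m/s and z of each of post_q, post_r, post_s in the frame of stand below 0.039 m and angle between each of post_q, post_r, post_s's own z axis and vertical below 0.06 rad) or (horizontal distance between post_q and repair_hole below 0.01 m and z of post_q in the frame of repair_hole between -0.003 and 0.003 m and angle between post_q's own z axis and vertical below 0.1 rad and linear speed of post_q below 0.02 m/s and z of each of post_p, post_r, post_s in the frame of stand below 0.039 m and angle between each of post_p, post_r, post_s's own z axis and vertical below 0.06 rad) or (horizontal distance between post_r and repair_hole below 0.01 m and z of post_r in the frame of repair_hole between -0.003 and 0.003 m and angle between post_r's own z axis and vertical below 0.1 rad and linear speed of post_r below 0.02 m/s and z of each of post_p, post_q, post_s in the frame of stand below 0.039 m and angle between each of post_p, post_q, post_s's own z axis and vertical below 0.06 rad) or (horizontal distance between post_s and repair_hole below 0.01 m and z of post_s in the frame of repair_hole between -0.003 and 0.003 m and angle between post_s's own z axis and vertical below 0.1 rad and linear speed of post_s below 0.02 m/s and z of each of post_p, post_q, post_r in the frame of stand below 0.039 m and angle between each of post_p, post_q, post_r's own z axis and vertical below 0.06 rad))); the robot touches nothing.
It fails at once if a socket is strained: a post bears or pulls on the stand with more than 25 N (contact force between any of post_p, post_q, post_r, post_s and stand above 25 N).
It also fails if it takes over 72 s, if anything falls off the work surface, if the arm or the gripper's body presses on something with over 40 N, if the wrist force passes 120 N, or if a joint passes its speed limit or range.

## Robot

A 6-joint arm with a two-finger parallel gripper is mounted at the origin on a cart in front of the work surface, level with it; the furniture and walls round the work are solid. World frame = base frame: x ahead of the robot, y to its left, z up, the work surface at z = 0. Lengths are in mm, angles in rad, forces in N, time in s.
With the tool pointing down it reaches from about 350 to 850 mm from the base axis. Payload 8.1 kg.
Tool frame: the origin (TCP) lies on the centre line of the jaws, within the pads' length; the fingertips stand 22 mm ahead of it and the grasp point (between the pads) lies 3 mm ahead of it; z points along the fingers, y is the direction in which the jaws open and shut (so a half turn about z gives the same grasp; the last joint's range is limited). The gripper opens to 85 mm and grips with 20 to 120 N. Pads are 22 mm wide; open, the fingers measure 114 mm over their backs; the gripper's body (76 mm by 85 mm) begins 54 mm behind the grasp point. The pads swing forward as they close: fully open they stand 13 mm farther back than shut.
Start: joints at [-0.085, 0.13, 1.488, -0, 1.523, -0.085], TCP at [600.005, 0.022, 253.292] pointing down, gripper open.
Joint ranges: [-2.96, 2.96], [-0.89, 2.26], [0.02, 2.5], [-1.34, 4.48], [0, 2.73], [-2.66, 2.66]. Speed limits (rad/s): [2.39, 2.39, 2.79, 3.14, 3.14, 3.14].

## Interface

Orientations are given as a unit quaternion [w, x, y, z].
In Python, from station import * gives the robot as it stands. The module is installed in compiled form; this text tells all that it offers.
- The arm moves only by the tool servo_tool, never from a script. Its arguments are lists of equal length, an entry for each row: "linear": the shift along the tool's x, y, z in cm, a list of three; "rot": the turn, a rotation vector about the tool's x, y, z in degrees, a list of three; "grip": the opening, from 0 (shut) to 1 (fully open). A call has 1 to 20 rows; each row shifts and turns the commanded pose from where the row before left it, along the tool's axes as they then stand; what a row does not reach is not made up. A row lasts 1/12 s, in which the tool goes at most 41.7 mm and 7.16 degrees, less where a joint would pass 70% of its speed; a pose out of reach is approached as far as the arm can. A call is refused whole if a number of a shift passes 4.17 or a number of a turn 7.16, either way. A call with a gripper value outside its range is refused whole. The fingers move at their own pace and stop on an object; "grip_force" is the grip in N (left out, the last holds). Time passes only in rows, so rows that do not move let the fingers close. It gives the time, the measured TCP pose, the force and the opening at its end, in the units of the state.
- state(): the state, without advancing time (a new reading comes with each control period).
- camera(name): name is "scene" or "side" or "wrist"; returns a dict with "frame" (400x640x3 uint8, red, green, blue), "fovy" (degrees; the focal length in pixels is half the picture's height over the tangent of half this angle, whatever the lens; pixels are square), "cx", "cy" (the principal point, pixels), "rvec" (rotation vector, rad) and "tvec" (3), from world to camera coordinates, as OpenCV has them; the wrist camera has in their place "hand_eye" (4x4, takes a point from camera to tool coordinates, whose origin is the TCP and whose axes are the flange's). Camera axes: x right, y down, z forward; pixel columns grow to the right and rows downward; lengths in mm; the calibration is good to about 2 mm. A picture is of the moment at which its call begins: read the wrist's pose just before it. There is no depth.
- sign_off(): hands the job in, once; it reports no verdict.
Trained networks look in the newest picture that a camera, given by its name, has taken for a name from the list of things; names that differ only in an ending like _2 or _b are one class to them, and where a whole thing is asked for, a point or a joint stands for the part that bears it (a point fixed in the world has none). Each returns a list of dicts, best first, with "p" (0 to 1); they miss things now and then, are a little off and sometimes report something else, mostly with a low value. They report only what shows in the picture. A call takes as long as a camera call. They do not tell look-alikes from the thing itself.
- look_for(camera, label): "point" ([x, y, z] in mm, in world coordinates, good to about 4 mm: the middle of the surface that is visible of it).
The state is a dict: "time": time; "qpos": joint angles; "joint_velocities": joint speeds; "joint_efforts": joint torques, N m; "tcp_pos": TCP position; "tcp_rot": TCP orientation; "ft_force": force on the tool from outside, world axes, zero at the start; "wrist_torque": the same for the moment, N m; "grip_width": finger opening in mm.
Only numpy, scipy, OpenCV 4.12 (cv2) and the standard library are available. Lean on these libraries where they do the work, as an engineer would, in place of code of your own. Each camera call takes 0.05 s, during which the arm holds its last target.

## Working session

There is one attempt and no reset: what is moved stays moved. The work goes in short steps, Python scripts to look and compute and a tool call to move; the robot and the scene stay as the last step left them, time stands still between calls to the robot, and variables do not carry over. Pictures are saved under pics/ and viewed, and the job is handed in when it is done.

Besides the shell and the picture viewer there is one more tool, called after "Call:" by a JSON object that holds its "method" and its "body". servo_tool: Moves the arm, as the interface text tells. Its arguments: {"type":"object","properties":{"linear":{"type":"array"},"rot":{"type":"array"},"grip":{"type":"array"},"grip_force":{"type":"number"}},"required":["linear","rot","grip"]}

```bash
mkdir -p pics
python3 - <<'E'
from station import *
import cv2
s=state();print(s)
for n in ["scene","side","wrist"]:
    c=camera(n);cv2.imwrite(f"pics/{n}0.png",c["frame"][:,:,::-1]);print(n,{k:v for k,v in c.items() if k!="frame"})
    for l in ["stand","stand_top","repair_hole","grip_p","post_p"]:
        try: print(l,[(d["p"].__round__(2),[round(float(x)) for x in d["point"]]) for d in look_for(n,l)])
        except Exception as e: print(l,e)
print(state()["time"])
E
```

```text
{'time': 0.0, 'qpos': array([-8.53752482e-02,  1.31164720e-01,  1.48930220e+00,  3.47198092e-05,
        1.52300944e+00, -8.53840355e-02]), 'joint_velocities': array([ 0.0010904 , -0.0007313 , -0.00085951,  0.00033016, -0.00202632,
        0.00016287]), 'joint_efforts': array([-1.90700346e-03, -5.69404185e+01, -5.00557995e+01, -2.19391650e-04,
        1.44415747e-02,  7.24149572e-05]), 'tcp_pos': array([5.99478936e+02, 9.37195091e-02, 2.52229692e+02]), 'tcp_rot': array([-7.31528250e-04,  7.07103959e-01,  7.07108976e-01, -5.93510127e-04]), 'ft_force': array([-0.22496519,  0.03215425,  0.85729229]), 'wrist_torque': array([ 0.0496548 ,  0.02892419, -0.04579818]), 'grip_width': 85.07311572847053}
scene {'fovy': 42.86049115715755, 'cx': 318.65473766325186, 'cy': 204.08706370731434, 'rvec': array([ 1.9608749 , -0.78233074,  0.45018292]), 'tvec': array([-247.75644121,  312.63461922,  445.44747394])}
stand [(0.76, [477, 82, 36])]
stand_top [(0.9, [475, 81, 38])]
repair_hole [(0.73, [521, 370, 36]), (0.67, [535, 18, 64])]
grip_p [(0.72, [424, 22, 63]), (0.69, [540, 13, 65]), (0.67, [552, 166,
[... 808 characters left out ...]
2163, 'cx': 315.07053479250465, 'cy': 203.32455532347123, 'hand_eye': array([[ 4.19382660e-04, -9.63324265e-01, -2.68339683e-01,
         6.81926667e+01],
       [ 9.99999869e-01,  3.25375879e-04,  3.94798581e-04,
         1.31726479e-01],
       [-2.93007792e-04, -2.68339814e-01,  9.63324275e-01,
        -1.20187849e+02],
       [ 0.00000000e+00,  0.00000000e+00,  0.00000000e+00,
         1.00000000e+00]])}
stand [(0.66, [500, 107, 34])]
stand_top [(0.63, [501, 110, 36])]
repair_hole []
grip_p [(0.85, [458, 173, 42]), (0.85, [560, 165, 44]), (0.72, [552, 30, 84]), (0.63, [442, 38, 74])]
post_p [(0.81, [551, 28, 88]), (0.73, [455, 169, 44]), (0.71, [440, 40, 74]), (0.68, [566, 166, 51])]
0.9
```

View pics.

View pics/scene0.png

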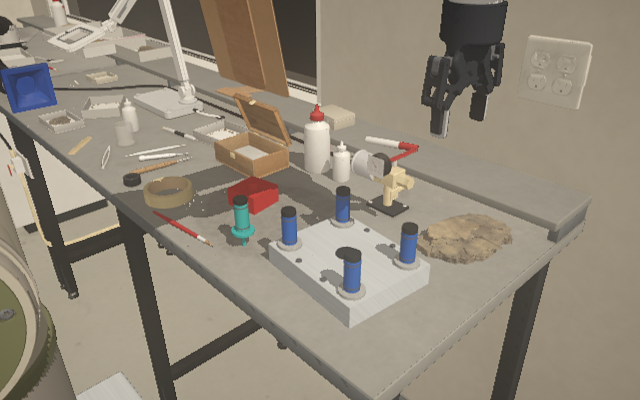

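View pics/side0.png

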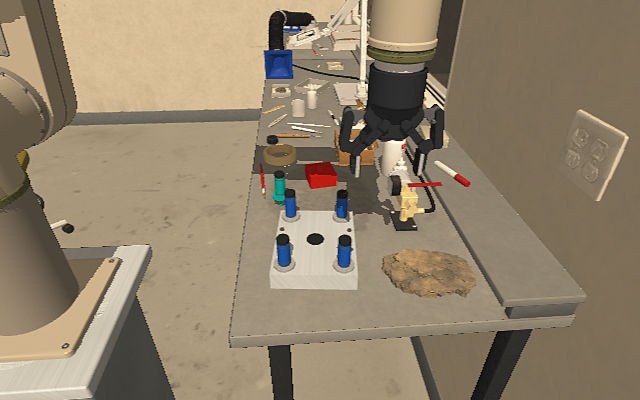

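View pics/wrist0.png

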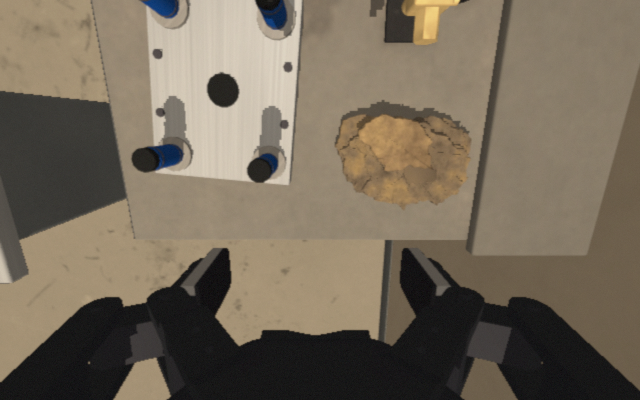

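```bash
cat > h.py <<'E'
import numpy as np,cv2
from scipy.spatial.transform import Rotation as R
def f(c): return 200/np.tan(np.radians(c["fovy"])/2)
def ext(c,s=None):
    if "rvec" in c: return cv2.Rodrigues(c["rvec"])[0],np.array(c["tvec"])
    q=s["tcp_rot"];T=np.eye(4);T[:3,:3]=R.from_quat([q[1],q[2],q[3],q[0]]).as_matrix();T[:3,3]=s["tcp_pos"]
    M=np.linalg.inv(T@c["hand_eye"]);return M[:3,:3],M[:3,3]
def proj(c,P,s=None):
    Rm,t=ext(c,s);p=np.atleast_2d(P)@Rm.T+t
    return p[:,:2]/p[:,2:]*f(c)+[c["cx"],c["cy"]]
def at_z(c,uv,z,s=None):
    Rm,t=ext(c,s);d=Rm.T@np.r_[(np.array(uv)-[c["cx"],c["cy"]])/f(c),1];o=-Rm.T@t
    return o+d*(z-o[2])/d[2]
def blobs(fr,kind,amin=30):
    h=cv2.cvtColor(fr,cv2.COLOR_RGB2HSV)
    lo,hi={"blue":((108,120,40),(128,255,255)),"red":((0,150,60),(6,255,255))}[kind]
    m=cv2.inRange(h,lo,hi);n,l,st,ce=cv2.connectedComponentsWithStats(m)
    return [(st[i,4],ce[i],st[i,:4]) for i in range(1,n) if st[i,4]>=amin],l
E
python3 - <<'E'
from station import *
from h import *
for n in ["scene","side","wrist"]:
    s=state();c=camera(n);print(n)
    for k in ["blue","red"]:
        for a,ce,b in blobs(c["frame"],k)[0]: print(k,a,ce.round(1),b, "z67:",at_z(c,ce,67,s).round(1), "z36",at_z(c,ce,36,s).round(1))
    x0,y0,w,h={"scene":(140,120,320,210),"side":(230,130,270,170),"wrist":(90,0,300,210)}[n]
    im=cv2.resize(c["frame"][y0:y0+h,x0:x0+w],None,fx=2.4,fy=2.4,interpolation=cv2.INTER_CUBIC)
    cv2.imwrite(f"pics/{n}1.png",im[:,:,::-1])
E
```

```text
scene
blue 1699 [29.2 88.2] [ 1 64 56 49] z67: [ 404.9 1296.3   67. ] z36 [ 433.2 1417.1   36. ]
blue 74 [344.  212.7] [339 205   9  14] z67: [546.3 157.5  67. ] z36 [585.  194.4  36. ]
blue 220 [289.9 230.9] [284 221  13  20] z67: [445.7 176.4  67. ] z36 [477.  214.7  36. ]
blue 161 [410.9 248.8] [405 239  12  20] z67: [541.3  16.   67. ] z36 [579.6  42.6  36. ]
blue 172 [355.1 277.4] [349 266  12  22] z67: [432.5  25.6  67. ] z36 [462.8  52.9  36. ]
red 87 [317.9 114.2] [312 104  12  17] z67: [849.2 542.9  67. ] z36 [910.2 608.3  36. ]
red 160 [405.7 149.8] [390 142  29  19] z67: [827.2 251.   67. ] z36 [886.6 294.9  36. ]
red 1084 [254.9 193.2] [228 177  50  37] z67: [482.4 314.8  67. ] z36 [516.3 363.4  36. ]
red 111 [181.8 227.4] [167 219  30  19] z67: [329.5 302.4  67. ] z36 [352.2 350.1  36. ]
side
blue 57 [291.8  29.5] [283  26  17   6] z67: [ 481.7 2116.4   67. ] z36 [ 483.1 2288.1   36. ]
blue 776 [278.4  64.1] [264  50  29  29] z67: [ 409.5 1306.6   67. ] z36 [ 406.2 1425.2   36. ]
blue 122 [290.6 207.7] [285 196  11  22] z67: [450.8 171.8  67. ] z36 [450.2 215.8  36. ]
bl
[... 285 characters left out ...]
.9] [260 163   5  25] z67: [383.3 308.7  67. ] z36 [378.3 361.8  36. ]
red 718 [320.4 174.9] [305 162  32  27] z67: [523.9 303.8  67. ] z36 [528.1 356.5  36. ]
red 106 [461.6 180.1] [454 174  16  13] z67: [855.3 256.5  67. ] z36 [881.2 306.2  36. ]
red 127 [424.  184.1] [408 182  34   5] z67: [760.8 244.9  67. ] z36 [780.5 293.7  36. ]
wrist
blue 86 [161.8   7.1] [144   0  32  16] z67: [456.4 173.9  67. ] z36 [441.8 184.6  36. ]
blue 237 [275.3  14.3] [260   0  26  28] z67: [562.6 168.   67. ] z36 [558.8 178.1  36. ]
blue 280 [167.3 155. ] [155 145  28  24] z67: [442.4  36.4  67. ] z36 [426.5  33.1  36. ]
blue 109 [270. 160.] [259 154  18  17] z67: [551.8  31.   67. ] z36 [547.   27.3  36. ]
```

View pics/scene1.png

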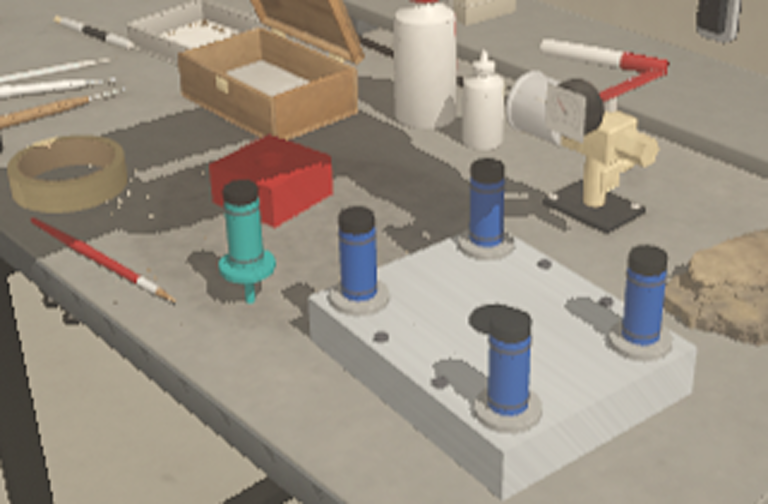

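View pics/side1.png

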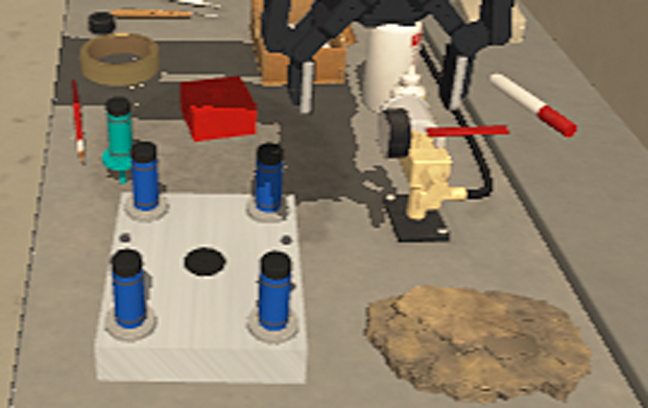

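Call:
{"method": "servo_tool", "body": {"linear": [[2.6, -2.0, -1.0], [2.6, -2.0, -1.0], [2.6, -2.0, -1.0], [2.6, -2.0, -1.0], [2.6, -2.0, -1.0], [0, 0, 0], [0, 0, 0], [0, 0, 0]], "rot": [[0, 0, 0], [0, 0, 0], [0, 0, 0], [0, 0, 0], [0, 0, 0], [0, 0, 0], [0, 0, 0], [0, 0, 0]], "grip": [1, 1, 1, 1, 1, 1, 1, 1]}}

```text
time: 1.72
tcp_pos: [500.1, 130.0, 303.3]
tcp_rot: [0.0, 0.707, 0.707, 0.0]
ft_force: [-0.0, 0.2, 0.9]
grip_width: 85.4
```

Run:
```python
from station import *
from h import *
s=state();c=camera("wrist");print(s["tcp_pos"],s["ft_force"],s["joint_velocities"].round(4))
cv2.imwrite("pics/w2.png",c["frame"][:,:,::-1])
import pickle;c["frame"]=np.array(c["frame"]);pickle.dump((s,c),open("w2.pkl","wb"))
for a,ce,b in blobs(c["frame"],"blue")[0]: print(a,ce.round(1),b,at_z(c,ce,67,s).round(1))
for a,ce,b in blobs(c["frame"],"red")[0]: print(a,ce.round(1),b,at_z(c,ce,36,s).round(1))
```

```text
[500.10182138 129.99197831 303.34883034] [-0.02116082  0.18106895  0.88181718] [-0.0245  0.0198  0.0004 -0.0015  0.0012  0.0015]
47 [281.3 133. ] [277 127   8  15] [459.3 187.7  67. ]
71 [356.7 141.3] [353 135  13  16] [551.6 177.8  67. ]
178 [269.3 243.8] [259 235  19  22] [438.5  41.7  67. ]
172 [346.8 250.7] [340 242  17  21] [543.9  31.7  67. ]
718 [626.   57.9] [615  38  22  40] [885.6 277.6  36. ]
734 [534.5 127. ] [500 121  69  12] [789.4 194.8  36. ]
```

View pics/w2.png

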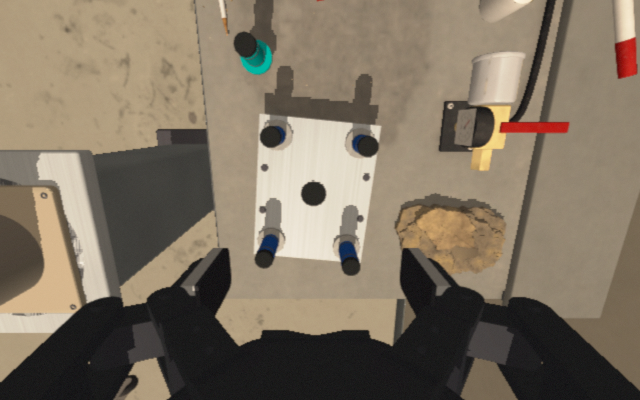

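Run:
```python
from h import *
import pickle
s,c=pickle.load(open("w2.pkl","rb"))
fr=c["frame"]
im=cv2.resize(fr[100:280,235:405],None,fx=3.3,fy=3.3,interpolation=cv2.INTER_CUBIC)
cv2.imwrite("pics/w2z.png",im[:,:,::-1])
# line edges via Canny + dist transform fit
from scipy.optimize import minimize
g=cv2.cvtColor(fr,cv2.COLOR_RGB2GRAY).astype(np.float32);g=cv2.GaussianBlur(g,(0,0),1)
gx=cv2.Sobel(g,cv2.CV_32F,1,0);gy=cv2.Sobel(g,cv2.CV_32F,0,1);mag=np.hypot(gx,gy)
def pts(p):
    x,y,a=p;co,si=np.cos(a),np.sin(a)
    t=np.linspace(-1,1,161)
    L=np.r_[np.c_[80+0*t,100*t],np.c_[-80+0*t,100*t],np.c_[80*t,100+0*t],np.c_[80*t,-100+0*t]]
    return np.c_[x+co*L[:,0]-si*L[:,1],y+si*L[:,0]+co*L[:,1],36+0*L[:,0]]
def cost(p):
    uv=proj(c,pts(p),s).astype(np.float32)
    v=cv2.remap(mag,uv[:,:1],uv[:,1:],cv2.INTER_LINEAR)
    return -np.minimum(v,150).mean()
best=min((cost((x,y,a)),x,y,a) for x in np.arange(480,516,3) for y in np.arange(80,116,3) for a in np.arange(-.15,.16,.02))
r=minimize(cost,best[1:],method="Nelder-Mead",options=dict(initial_simplex=np.array(best[1:])+np.array([[0,0,0],[2,0,0],[0,2,0],[0,0,.02]])))
print(best,r.x,r.fun)
uv=proj(c,pts(r.x),s)
o=fr.copy()
big=cv2.resize(o,None,fx=3.3,fy=3.3,interpolation=cv2.INTER_CUBIC)
for u,v in uv: cv2.circle(big,(int((u+.5)*3.3),int((v+.5)*3.3)),1,(255,0,0),-1)
cv2.imwrite("pics/w2f.png",big[330:924,775:1336,::-1])
x,y,a=r.x
for sx in(-55,55):
    for sy in(-75,75): print(sx,sy,x+np.cos(a)*sx-np.sin(a)*sy,y+np.sin(a)*sx+np.cos(a)*sy)
```

```text
(np.float32(-135.59744), np.int64(498), np.int64(104), np.float64(-0.09000000000000002)) [ 4.98012350e+02  1.04695889e+02 -9.65252680e-02] -137.31643676757812
-55 -75 436.0402131477147 35.34566018172268
-55 75 450.4965303618082 184.64741801667083
55 -75 545.5281688933434 24.74436089138746
55 75 559.9844861074367 174.0461187263356
```

View pics/w2f.png

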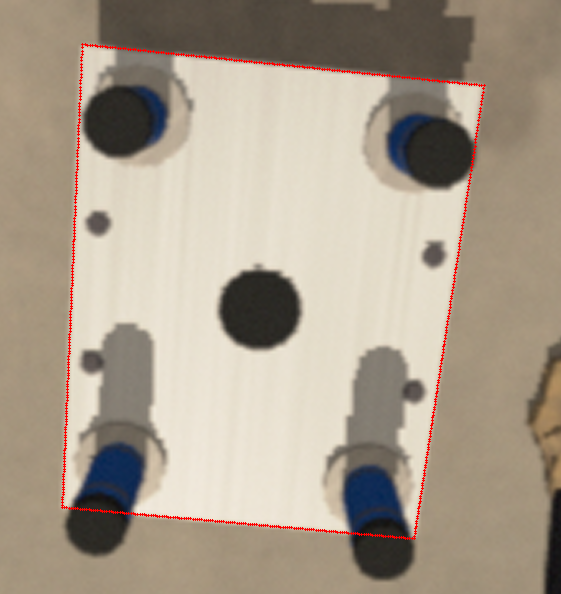

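```bash
cat > fit.py <<'E'
from h import *
from scipy.optimize import minimize
def fit(c,s,hx,hy,z,x0,y0,a0,rng=15,ar=.15,bottom=False,cap=150):
    fr=c["frame"];g=cv2.GaussianBlur(cv2.cvtColor(fr,cv2.COLOR_RGB2GRAY).astype(np.float32),(0,0),1)
    mag=np.hypot(cv2.Sobel(g,cv2.CV_32F,1,0),cv2.Sobel(g,cv2.CV_32F,0,1))
    t=np.linspace(-1,1,121)
    L=np.r_[np.c_[hx+0*t,hy*t],np.c_[-hx+0*t,hy*t],np.c_[hx*t,hy+0*t],np.c_[hx*t,-hy+0*t]]
    def pts(p):
        x,y,a=p;co,si=np.cos(a),np.sin(a)
        return np.c_[x+co*L[:,0]-si*L[:,1],y+si*L[:,0]+co*L[:,1],z+0*L[:,0]]
    def cost(p):
        uv=proj(c,pts(p),s).astype(np.float32)
        return -np.minimum(cv2.remap(mag,uv[:,:1],uv[:,1:],cv2.INTER_LINEAR),cap).mean()
    b=min((cost((x,y,a)),x,y,a) for x in np.arange(x0-rng,x0+rng+1,3) for y in np.arange(y0-rng,y0+rng+1,3) for a in np.arange(a0-ar,a0+ar+.01,.03))
    r=minimize(cost,b[1:],method="Nelder-Mead",options=dict(initial_simplex=np.array(b[1:])+np.array([[0,0,0],[2,0,0],[0,2,0],[0,0,.02]])))
    big=cv2.resize(fr,None,fx=3,fy=3,interpolation=cv2.INTER_CUBIC);uv=(proj(c,pts(r.x),s)+.5)*3
    for u,v in uv: cv2.circle(big,(int(u),int(v)),1,(0,255,0),-1)
    a,b2=uv.min(0).astype(int)-60,uv.max(0).astype(int)+60;a=np.maximum(a,0)
    return r.x,r.fun,big[a[1]:b2[1],a[0]:b2[0],::-1]
E
python3 - <<'E'
from station import *
from fit import *
for n in ["scene","side"]:
    c=camera(n); x,v,im=fit(c,None,80,100,36,498,100,-.09,cap=100); print(n,x,v); cv2.imwrite(f"pics/{n}f.png",im[:590,:790])
    x,v,im=fit(c,None,35,35,36,520,365,0,rng=18,ar=.75,cap=100); print(n,x,v); cv2.imwrite(f"pics/{n}r.png",im[:590,:790])
E
```

```text
scene [ 4.96822698e+02  1.04271261e+02 -9.28911090e-02] -65.74996185302734
scene [519.81790612 349.87258283  -0.58885636] -48.72737503051758
side [ 4.98192869e+02  1.07178739e+02 -9.56226760e-02] -78.42385864257812
side [5.28539645e+02 3.89493662e+02 1.91782934e-01] -71.0282974243164
```

View pics/scenef.png

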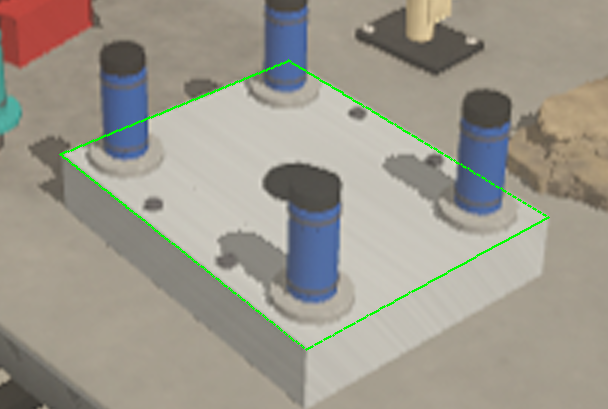

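View pics/sidef.png

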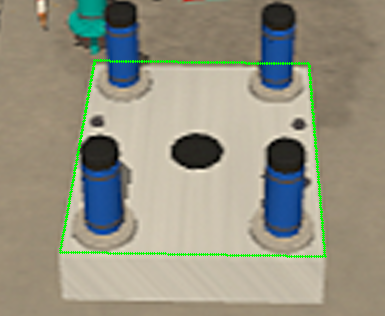

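View pics/scener.png

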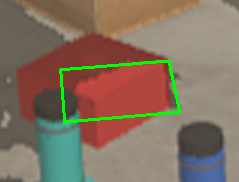

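Call:
{"method": "servo_tool", "body": {"linear": [[0.74, 1.0, 2.5], [0.74, 1.0, 2.5], [0.74, 1.0, 2.5], [0.74, 1.0, 2.5], [0.74, 1.0, 2.5], [0.74, 1.0, 2.5], [0, 0, 0], [0, 0, 0]], "rot": [[0, 0, 0], [0, 0, 0], [0, 0, 0], [0, 0, 0], [0, 0, 0], [0, 0, 0], [0, 0, 0], [0, 0, 0]], "grip": [0.5, 0.5, 0.5, 0.5, 0.5, 0.5, 0.5, 0.5], "grip_force": 20}}

```text
time: 2.53
tcp_pos: [558.8, 173.4, 150.7]
tcp_rot: [-0.001, 0.707, 0.707, -0.002]
ft_force: [-0.4, 0.2, -0.0]
grip_width: 42.8
```

Run:
```python
from station import *
from h import *
s=state();print(s["tcp_pos"],s["ft_force"],s["joint_velocities"].round(4),s["grip_width"])
for n in ["side","scene","wrist"]:
    c=camera(n);fr=c["frame"];
    if n!="wrist":
        u=proj(c,[559.9,174,72])[0].astype(int);fr=cv2.resize(fr[max(u[1]-75,0):u[1]+75,u[0]-100:u[0]+100],None,fx=3,fy=3)
    cv2.imwrite(f"pics/{n}3.png",fr[:,:,::-1])
```

```text
[558.81358238 173.39314544 150.72481741] [-0.39155296  0.18966008 -0.04940375] [-0.0021 -0.0612 -0.0322 -0.0027  0.0152 -0.0017] 42.833708969955325
```

View pics/side3.png

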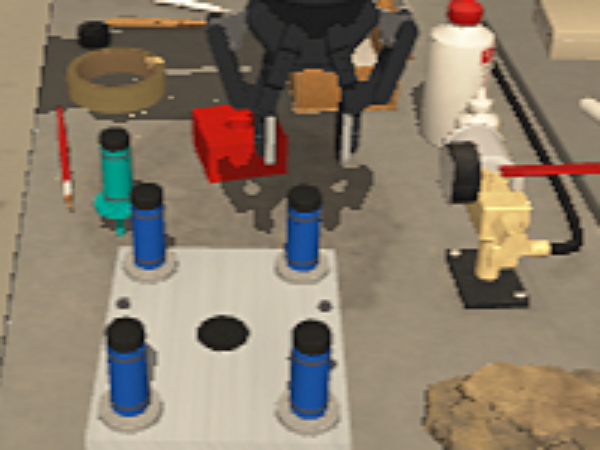

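View pics/wrist3.png

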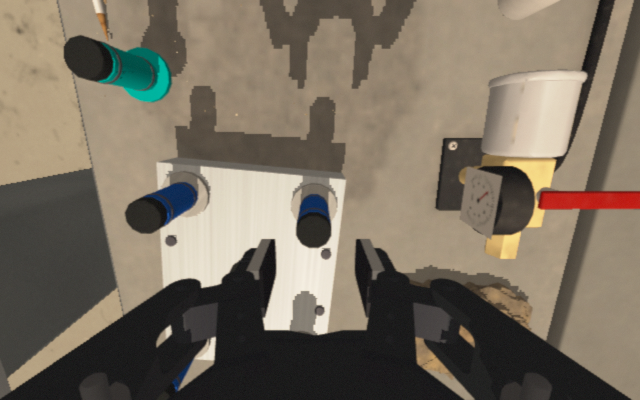

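Call:
{"method": "servo_tool", "body": {"linear": [[0, 0.05, 2.0], [0, 0.05, 2.0], [0, 0, 2.0], [0, 0, 1.8], [0, 0, 0], [0, 0, 0], [0, 0, 0], [0, 0, 0]], "rot": [[0, 0, 0], [0, 0, 0], [0, 0, 0], [0, 0, 0], [0, 0, 0], [0, 0, 0], [0, 0, 0], [0, 0, 0]], "grip": [0.5, 0.5, 0.5, 0.5, 0.4, 0.36, 0.36, 0.36]}}

```text
time: 3.35
tcp_pos: [562.7, 174.7, 78.0]
tcp_rot: [0.001, 0.707, 0.707, 0.002]
ft_force: [-0.3, 0.4, 0.8]
grip_width: 30.8
```

Call:
{"method": "servo_tool", "body": {"linear": [[0, 0, 0], [0, 0, 0], [0, 0, 0]], "rot": [[0, 0, 0], [0, 0, 0], [0, 0, 0]], "grip": [0.36, 0.36, 0.36]}}

```text
time: 3.6
tcp_pos: [561.5, 174.5, 76.1]
tcp_rot: [0.0, 0.707, 0.707, 0.001]
ft_force: [0.2, 0.0, -0.6]
grip_width: 30.9
```

Run:
```python
from station import *
from h import *
for i in range(4):
    s=state();print(s["time"],s["tcp_pos"].round(2),s["ft_force"].round(2),s["wrist_torque"].round(3),s["grip_width"].round(2));camera("side")
```

```text
Traceback (most recent call last):
AttributeError: 'float' object has no attribute 'round'
```

```bash
cat > st.py <<'E'
from station import *
for i in range(3):
    s=state();print(round(s["time"],2),s["tcp_pos"].round(2),s["ft_force"].round(2),s["wrist_torque"].round(3),round(s["grip_width"],2))
    if i<2: camera("side")
E
python3 st.py
```

```text
3.6 [561.46 174.54  76.12] [ 0.18  0.02 -0.55] [0.003 0.01  0.019] 30.92
3.65 [561.24 174.5   75.79] [ 0.41  0.64 -0.84] [ 0.038 -0.019  0.038] 30.3
3.7 [561.14 174.47  75.59] [-0.19 -0.01 -0.52] [-0.021  0.059  0.058] 30.65
```

Call:
{"method": "servo_tool", "body": {"linear": [[0, 0.1, 0], [0, 0.1, 0], [0, 0, 0], [0, 0, 0]], "rot": [[0, 0, 0], [0, 0, 0], [0, 0, 0], [0, 0, 0]], "grip": [0.36, 0.36, 0.36, 0.36]}}

```text
time: 4.03
tcp_pos: [563.0, 174.4, 75.2]
tcp_rot: [-0.0, 0.707, 0.707, -0.0]
ft_force: [0.9, 0.0, -0.2]
grip_width: 30.9
```

Call:
{"method": "servo_tool", "body": {"linear": [[0, 0.1, 0], [0, 0, 0], [0, 0, 0]], "rot": [[0, 0, 0], [0, 0, 0], [0, 0, 0]], "grip": [0.36, 0.36, 0.36]}}

```text
time: 4.28
tcp_pos: [563.6, 174.4, 75.1]
tcp_rot: [-0.0, 0.707, 0.707, -0.0]
ft_force: [-2.1, 0.4, 1.5]
grip_width: 30.8
```

Call:
{"method": "servo_tool", "body": {"linear": [[0, 0.05, 0], [0, 0, 0], [0, 0, 0]], "rot": [[0, 0, 0], [0, 0, 0], [0, 0, 0]], "grip": [0.36, 0.36, 0.36]}}

```text
time: 4.53
tcp_pos: [563.8, 174.4, 75.1]
tcp_rot: [-0.0, 0.707, 0.707, -0.001]
ft_force: [-4.6, -0.3, 2.4]
grip_width: 30.7
```

```bash
python3 st.py
```

```text
4.53 [563.84 174.42  75.14] [-4.61 -0.34  2.36] [-0.026  0.905  0.045] 30.75
4.58 [563.86 174.43  75.16] [-5.46  0.1   3.2 ] [-0.066  0.799 -0.008] 31.15
4.63 [563.86 174.44  75.17] [-5.02  0.22  3.75] [0.013 0.871 0.019] 30.59
```

Call:
{"method": "servo_tool", "body": {"linear": [[0, -0.2, 0], [0, -0.2, -1.5], [0, 0, -2.5], [0, 0, -2.5], [0.26, -2.75, 0], [0.26, -2.75, 0], [0.26, -2.75, 0], [0.26, -2.75, 0], [0, 0, 0], [0, 0, 0], [0, 0, 0], [0, 0, 2.0], [0, 0, 2.5], [0, 0, 2.0], [0, 0, 0], [0, 0, 0], [0, 0, 0], [0, 0, 0]], "rot": [[0, 0, 0], [0, 0, 0], [0, 0, 0], [0, 0, 0], [0, 0, 0], [0, 0, 0], [0, 0, 0], [0, 0, 0], [0, 0, 0], [0, 0, 0], [0, 0, 0], [0, 0, 0], [0, 0, 0], [0, 0, 0], [0, 0, 0], [0, 0, 0], [0, 0, 0], [0, 0, 0]], "grip": [0.4, 0.5, 0.5, 0.5, 0.5, 0.5, 0.5, 0.5, 0.5, 0.5, 0.5, 0.5, 0.5, 0.5, 0.4, 0.36, 0.36, 0.36]}}

```text
time: 6.13
tcp_pos: [452.2, 185.1, 77.1]
tcp_rot: [0.001, 0.707, 0.707, 0.001]
ft_force: [-0.4, 0.9, -0.3]
grip_width: 30.9
```

```bash
python3 st.py
```

```text
6.13 [452.19 185.15  77.11] [-0.42  0.89 -0.33] [ 0.014 -0.021  0.007] 30.86
6.18 [452.09 185.15  77.1 ] [ 0.08 -0.8  -0.89] [-0.01  -0.034  0.02 ] 30.48
6.23 [451.85 185.14  76.91] [-0.31  0.32  0.77] [ 0.034 -0.002  0.003] 31.02
```

Call:
{"method": "servo_tool", "body": {"linear": [[0, 0.15, 0], [0, 0.15, 0], [0, 0, 0], [0, 0, 0], [0, 0, 0]], "rot": [[0, 0, 0], [0, 0, 0], [0, 0, 0], [0, 0, 0], [0, 0, 0]], "grip": [0.36, 0.36, 0.36, 0.36, 0.36]}}

```text
time: 6.65
tcp_pos: [453.6, 184.8, 75.4]
tcp_rot: [0.0, 0.707, 0.707, 0.0]
ft_force: [0.2, 0.5, -0.3]
grip_width: 30.4
```

Call:
{"method": "servo_tool", "body": {"linear": [[0, 0.1, 0], [0, 0, 0], [0, 0, 0], [0, 0, 0]], "rot": [[0, 0, 0], [0, 0, 0], [0, 0, 0], [0, 0, 0]], "grip": [0.36, 0.36, 0.36, 0.36]}}

```text
time: 6.98
tcp_pos: [454.1, 184.8, 75.1]
tcp_rot: [-0.0, 0.707, 0.707, -0.0]
ft_force: [-3.6, 0.0, 1.8]
grip_width: 30.6
```

```bash
python3 st.py
```

```text
6.98 [454.14 184.8   75.15] [-3.56  0.05  1.83] [-0.023  0.581  0.029] 30.62
7.03 [454.14 184.79  75.13] [-3.29  0.85  2.71] [-0.024  0.579  0.02 ] 30.42
7.08 [454.18 184.8   75.15] [-3.39  0.52  2.68] [ 0.049  0.629 -0.   ] 30.43
```

Call:
{"method": "servo_tool", "body": {"linear": [[0, -0.2, 0], [0, -0.2, -1.5], [0, 0, -2.5], [0, 0, -2.5], [-3.0, -0.3, 0], [-3.0, -0.3, 0], [-3.0, -0.3, 0], [-3.0, -0.3, 0], [-2.94, -0.28, 0], [0, 0, 0], [0, 0, 0], [0, 0, 0], [0, 0, 2.0], [0, 0, 2.5], [0, 0, 2.0], [0, 0, 0], [0, 0, 0], [0, 0, 0], [0, 0, 0]], "rot": [[0, 0, 0], [0, 0, 0], [0, 0, 0], [0, 0, 0], [0, 0, 0], [0, 0, 0], [0, 0, 0], [0, 0, 0], [0, 0, 0], [0, 0, 0], [0, 0, 0], [0, 0, 0], [0, 0, 0], [0, 0, 0], [0, 0, 0], [0, 0, 0], [0, 0, 0], [0, 0, 0], [0, 0, 0]], "grip": [0.4, 0.5, 0.5, 0.5, 0.5, 0.5, 0.5, 0.5, 0.5, 0.5, 0.5, 0.5, 0.5, 0.5, 0.5, 0.4, 0.36, 0.36, 0.36]}}

```text
time: 8.67
tcp_pos: [437.0, 35.8, 77.0]
tcp_rot: [0.001, 0.707, 0.707, 0.001]
ft_force: [-0.3, -0.4, 0.4]
grip_width: 30.7
```

Call:
{"method": "servo_tool", "body": {"linear": [[0, 0.15, 0], [0, 0.15, 0], [0, 0, 0], [0, 0, 0], [0, 0, 0]], "rot": [[0, 0, 0], [0, 0, 0], [0, 0, 0], [0, 0, 0], [0, 0, 0]], "grip": [0.36, 0.36, 0.36, 0.36, 0.36]}}

```text
time: 9.08
tcp_pos: [438.9, 35.4, 75.5]
tcp_rot: [0.0, 0.707, 0.707, 0.0]
ft_force: [-0.1, 0.2, -0.8]
grip_width: 30.7
```

Call:
{"method": "servo_tool", "body": {"linear": [[0, 0.1, 0], [0, 0, 0], [0, 0, 0], [0, 0, 0]], "rot": [[0, 0, 0], [0, 0, 0], [0, 0, 0], [0, 0, 0]], "grip": [0.36, 0.36, 0.36, 0.36]}}

```text
time: 9.42
tcp_pos: [439.7, 35.4, 75.2]
tcp_rot: [-0.0, 0.707, 0.707, -0.0]
ft_force: [-0.3, -0.7, -0.7]
grip_width: 30.6
```

```bash
python3 st.py
```

```text
9.42 [439.68  35.41  75.25] [-0.29 -0.65 -0.69] [-0.002  0.015  0.051] 30.64
9.47 [439.69  35.41  75.24] [-0.59  0.42 -0.04] [ 0.002 -0.012  0.007] 30.54
9.52 [439.68  35.4   75.25] [-0.41  0.31 -0.65] [0.016 0.037 0.029] 30.73
```

Call:
{"method": "servo_tool", "body": {"linear": [[0, 0.1, 0], [0, 0, 0], [0, 0, 0], [0, 0, 0]], "rot": [[0, 0, 0], [0, 0, 0], [0, 0, 0], [0, 0, 0]], "grip": [0.36, 0.36, 0.36, 0.36]}}

```text
time: 9.85
tcp_pos: [440.2, 35.4, 75.1]
tcp_rot: [-0.0, 0.707, 0.707, -0.0]
ft_force: [-4.8, 0.5, 4.1]
grip_width: 30.4
```

```bash
python3 st.py
```

```text
9.85 [440.22  35.45  75.11] [-4.82  0.54  4.11] [-0.03   0.823  0.014] 30.42
9.9 [440.26  35.45  75.13] [-5.    0.13  3.99] [-0.07   0.898  0.022] 30.58
9.95 [440.28  35.46  75.14] [-5.59  1.    3.72] [-0.012  0.915 -0.061] 30.42
```

Call:
{"method": "servo_tool", "body": {"linear": [[0, -0.2, 0], [0, -0.2, -1.5], [0, 0, -2.5], [0, 0, -2.5], [-0.27, 2.72, 0], [-0.27, 2.72, 0], [-0.27, 2.72, 0], [-0.27, 2.72, 0], [0, 0, 0], [0, 0, 0], [0, 0, 0], [0, 0, 2.0], [0, 0, 2.5], [0, 0, 2.0], [0, 0, 0], [0, 0, 0], [0, 0, 0], [0, 0, 0], [0, 0, 0]], "rot": [[0, 0, 0], [0, 0, 0], [0, 0, 0], [0, 0, 0], [0, 0, 0], [0, 0, 0], [0, 0, 0], [0, 0, 0], [0, 0, 0], [0, 0, 0], [0, 0, 0], [0, 0, 0], [0, 0, 0], [0, 0, 0], [0, 0, 0], [0, 0, 0], [0, 0, 0], [0, 0, 0], [0, 0, 0]], "grip": [0.4, 0.5, 0.5, 0.5, 0.5, 0.5, 0.5, 0.5, 0.5, 0.5, 0.5, 0.5, 0.5, 0.5, 0.5, 0.4, 0.36, 0.36, 0.36]}}

```text
time: 11.53
tcp_pos: [546.7, 24.6, 77.3]
tcp_rot: [0.001, 0.707, 0.707, 0.001]
ft_force: [-0.5, -0.3, 0.5]
grip_width: 30.2
```

Call:
{"method": "servo_tool", "body": {"linear": [[0, 0.15, 0], [0, 0.15, 0], [0, 0, 0], [0, 0, 0], [0, 0, 0]], "rot": [[0, 0, 0], [0, 0, 0], [0, 0, 0], [0, 0, 0], [0, 0, 0]], "grip": [0.36, 0.36, 0.36, 0.36, 0.36]}}

```text
time: 11.95
tcp_pos: [548.5, 24.6, 75.3]
tcp_rot: [-0.0, 0.707, 0.707, -0.0]
ft_force: [0.4, 0.2, 0.6]
grip_width: 31.0
```

Call:
{"method": "servo_tool", "body": {"linear": [[0, 0.1, 0], [0, 0, 0], [0, 0, 0], [0, 0, 0]], "rot": [[0, 0, 0], [0, 0, 0], [0, 0, 0], [0, 0, 0]], "grip": [0.36, 0.36, 0.36, 0.36]}}

```text
time: 12.28
tcp_pos: [549.5, 24.6, 75.3]
tcp_rot: [-0.0, 0.707, 0.707, -0.0]
ft_force: [-0.0, -0.7, -0.3]
grip_width: 31.0
```

```bash
python3 st.py
```

```text
12.28 [549.5   24.63  75.25] [-0.01 -0.72 -0.31] [-0.05   0.02   0.024] 30.99
12.33 [549.48  24.62  75.25] [-0.36  0.57  0.23] [-0.012 -0.014 -0.046] 30.7
12.38 [549.47  24.62  75.27] [ 0.08 -0.88 -0.09] [-0.009  0.018 -0.01 ] 30.79
```

Call:
{"method": "servo_tool", "body": {"linear": [[0, 0.1, 0], [0, 0, 0], [0, 0, 0], [0, 0, 0]], "rot": [[0, 0, 0], [0, 0, 0], [0, 0, 0], [0, 0, 0]], "grip": [0.36, 0.36, 0.36, 0.36]}}

```text
time: 12.72
tcp_pos: [550.5, 24.6, 75.3]
tcp_rot: [-0.0, 0.707, 0.707, -0.0]
ft_force: [-0.2, 0.7, -0.4]
grip_width: 30.4
```

Call:
{"method": "servo_tool", "body": {"linear": [[0, 0.05, 0], [0, 0, 0], [0, 0, 0], [0, 0, 0]], "rot": [[0, 0, 0], [0, 0, 0], [0, 0, 0], [0, 0, 0]], "grip": [0.36, 0.36, 0.36, 0.36]}}

```text
time: 13.05
tcp_pos: [551.0, 24.6, 75.3]
tcp_rot: [-0.0, 0.707, 0.707, -0.0]
ft_force: [-0.0, 0.3, -0.3]
grip_width: 30.5
```

```bash
python3 st.py
```

```text
13.05 [551.    24.63  75.28] [-0.02  0.26 -0.28] [0.007 0.104 0.017] 30.47
13.1 [550.98  24.62  75.25] [0.07 0.45 0.18] [-0.009  0.065  0.05 ] 30.93
13.15 [550.99  24.62  75.27] [-0.63 -0.08 -0.08] [-0.01   0.068  0.054] 30.85
```

Call:
{"method": "servo_tool", "body": {"linear": [[0, 0.05, 0], [0, 0, 0], [0, 0, 0], [0, 0, 0]], "rot": [[0, 0, 0], [0, 0, 0], [0, 0, 0], [0, 0, 0]], "grip": [0.36, 0.36, 0.36, 0.36]}}

```text
time: 13.48
tcp_pos: [551.5, 24.6, 75.3]
tcp_rot: [-0.0, 0.707, 0.707, 0.0]
ft_force: [-0.4, 0.0, 0.1]
grip_width: 30.9
```

Call:
{"method": "servo_tool", "body": {"linear": [[0, 0.05, 0], [0, 0, 0], [0, 0, 0], [0, 0, 0]], "rot": [[0, 0, 0], [0, 0, 0], [0, 0, 0], [0, 0, 0]], "grip": [0.36, 0.36, 0.36, 0.36]}}

```text
time: 13.82
tcp_pos: [552.0, 24.7, 75.3]
tcp_rot: [-0.0, 0.707, 0.707, -0.0]
ft_force: [-2.1, 0.3, 0.8]
grip_width: 30.5
```

```bash
python3 st.py
```

```text
13.82 [551.95  24.65  75.31] [-2.08  0.27  0.81] [ 0.003  0.287 -0.003] 30.47
13.87 [551.93  24.63  75.29] [-1.    0.26  0.67] [ 0.058  0.26  -0.035] 30.6
13.92 [551.95  24.63  75.3 ] [-1.47  0.15  0.27] [0.048 0.339 0.013] 30.69
```

Call:
{"method": "servo_tool", "body": {"linear": [[0, 0.03, 0], [0, 0, 0], [0, 0, 0], [0, 0, 0]], "rot": [[0, 0, 0], [0, 0, 0], [0, 0, 0], [0, 0, 0]], "grip": [0.36, 0.36, 0.36, 0.36]}}

```text
time: 14.25
tcp_pos: [552.1, 24.6, 75.3]
tcp_rot: [-0.0, 0.707, 0.707, -0.0]
ft_force: [-3.1, -0.7, 3.5]
grip_width: 31.0
```

```bash
python3 st.py
python3 - <<'E'
from station import *
from h import *
c=camera("side");u=proj(c,[545,25,60])[0].astype(int);cv2.imwrite("pics/side5.png",cv2.resize(c["frame"][u[1]-70:u[1]+50,u[0]-90:u[0]+90],None,fx=4,fy=4)[:,:,::-1])
E
```

```text
14.25 [552.12  24.63  75.27] [-3.14 -0.73  3.47] [-0.031  0.668  0.004] 30.98
14.3 [552.15  24.62  75.28] [-4.44 -0.51  1.94] [-0.039  0.653  0.023] 30.75
14.35 [552.15  24.62  75.28] [-3.75 -0.55  2.63] [-0.074  0.707  0.008] 30.82
```

View pics/side5.png

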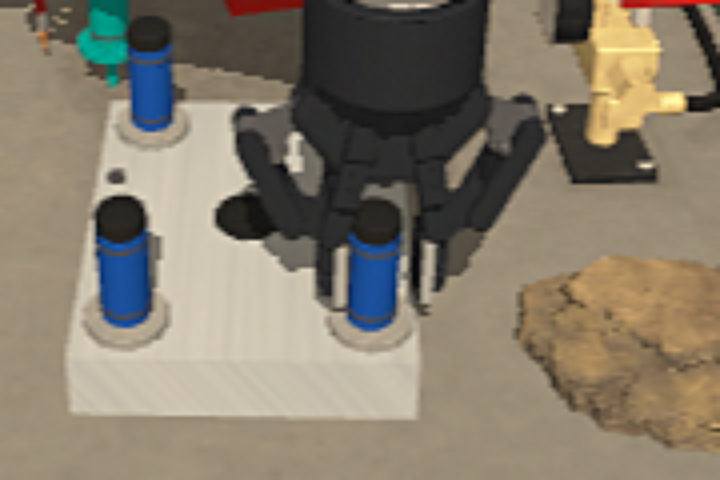

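Call:
{"method": "servo_tool", "body": {"linear": [[0, -0.24, 0], [0, -0.24, 0], [0, -0.24, 0], [0, -0.24, 0], [0, 0, 0], [0, 0, 0], [0, 0, 0], [0, 0, 0], [0, 0, 0], [0, 0, 0]], "rot": [[0, 0, 0], [0, 0, 0], [0, 0, 0], [0, 0, 0], [0, 0, 0], [0, 0, 0], [0, 0, 0], [0, 0, 0], [0, 0, 0], [0, 0, 0]], "grip": [0.36, 0.36, 0.36, 0.36, 0.36, 0.36, 0.34, 0.32, 0.3, 0.28], "grip_force": 25}}

```text
time: 15.23
tcp_pos: [543.0, 24.6, 75.5]
tcp_rot: [0.0, 0.707, 0.707, 0.0]
ft_force: [1.4, 0.2, 0.9]
grip_width: 24.0
```

Call:
{"method": "servo_tool", "body": {"linear": [[0, 0, 0], [0, 0, 0], [0, 0, 0], [0, 0, 0]], "rot": [[0, 0, 0], [0, 0, 0], [0, 0, 0], [0, 0, 0]], "grip": [0.26, 0.24, 0.22, 0.2], "grip_force": 25}}

```text
time: 15.57
tcp_pos: [543.1, 24.6, 75.6]
tcp_rot: [0.0, 0.707, 0.707, 0.0]
ft_force: [1.7, -0.4, 1.8]
grip_width: 23.2
```

```bash
python3 st.py
```

```text
15.57 [543.05  24.61  75.57] [ 1.73 -0.42  1.79] [-0.021 -0.273 -0.009] 23.24
15.62 [543.05  24.62  75.55] [2.18 0.14 2.5 ] [-0.01  -0.264  0.032] 23.18
15.67 [543.04  24.6   75.54] [ 1.76 -0.19  3.05] [ 0.015 -0.299 -0.04 ] 23.08
```

Call:
{"method": "servo_tool", "body": {"linear": [[0, 0.13, 0], [0, 0.13, 0], [0, 0, 0], [0, 0, -0.3], [0, 0, -0.5], [0, 0, -0.5], [0, 0, -0.5], [0, 0, 0]], "rot": [[0, 0, 0], [0, 0, 0], [0, 0, 0], [0, 0, 0], [0, 0, 0], [0, 0, 0], [0, 0, 0], [0, 0, 0]], "grip": [0.2, 0.2, 0.2, 0.2, 0.2, 0.2, 0.2, 0.2], "grip_force": 35}}

```text
time: 16.33
tcp_pos: [546.0, 24.6, 94.7]
tcp_rot: [0.001, 0.707, 0.707, 0.001]
ft_force: [0.5, -0.8, -0.5]
grip_width: 23.3
```

```bash
python3 st.py
python3 - <<'E'
from station import *
from h import *
c=camera("side");u=proj(c,[545,25,60])[0].astype(int);cv2.imwrite("pics/side6.png",cv2.resize(c["frame"][u[1]-70:u[1]+50,u[0]-90:u[0]+90],None,fx=4,fy=4)[:,:,::-1])
E
```

```text
16.33 [546.05  24.59  94.66] [ 0.49 -0.77 -0.52] [ 0.055 -0.024  0.017] 23.26
16.38 [545.9   24.6   94.19] [-0.51  0.48 -1.44] [ 0.031 -0.035 -0.04 ] 22.85
16.43 [545.55  24.63  93.68] [-0.17  0.64 -0.98] [0.024 0.043 0.047] 23.14
```

View pics/side6.png

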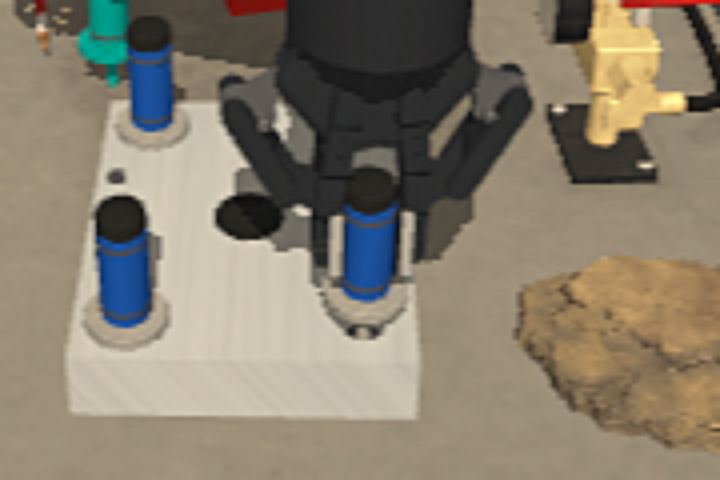

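Call:
{"method": "servo_tool", "body": {"linear": [[0, 0, -2.2], [0, 0, -2.2], [0, 0, -2.2], [0, 0, -2.2], [0, 0, 0], [0, 0, 0], [3.3, -0.25, 0], [3.3, -0.25, 0], [3.3, -0.25, 0], [3.3, -0.25, 0], [3.3, -0.25, 0], [3.3, -0.25, 0], [3.3, -0.25, 0], [3.3, -0.25, 0], [0, 0, 0], [0, 0, 0], [0, 0, 0], [0, 0, 0], [0, 0, 0], [0, 0, 0]], "rot": [[0, 0, 0], [0, 0, 0], [0, 0, 0], [0, 0, 0], [0, 0, 0], [0, 0, 0], [0, 0, 0], [0, 0, 0], [0, 0, 0], [0, 0, 0], [0, 0, 0], [0, 0, 0], [0, 0, 0], [0, 0, 0], [0, 0, 0], [0, 0, 0], [0, 0, 0], [0, 0, 0], [0, 0, 0], [0, 0, 0]], "grip": [0.2, 0.2, 0.2, 0.2, 0.2, 0.2, 0.2, 0.2, 0.2, 0.2, 0.2, 0.2, 0.2, 0.2, 0.2, 0.2, 0.2, 0.2, 0.2, 0.2]}}

```text
time: 18.15
tcp_pos: [525.5, 287.5, 181.1]
tcp_rot: [0.0, 0.708, 0.707, -0.0]
ft_force: [-0.1, -0.1, -1.3]
grip_width: 23.3
```

```bash
python3 st.py
python3 - <<'E'
from station import *
from fit import *
import pickle
s=state();c=camera("wrist");cv2.imwrite("pics/w7.png",c["frame"][:,:,::-1]);pickle.dump((s,c),open("w7.pkl","wb"))
c2=camera("side");cv2.imwrite("pics/side7.png",c2["frame"][:,:,::-1])
for a,ce,b in blobs(c["frame"],"red")[0]: print(a,ce.round(1),b,at_z(c,ce,36,s).round(1))
E
```

```text
18.15 [525.53 287.51 181.08] [-0.12 -0.07 -1.31] [-0.011  0.003  0.025] 23.27
18.2 [525.58 287.67 181.24] [-0.25  0.17 -1.45] [ 0.026 -0.043 -0.011] 23.49
18.25 [525.6  287.86 181.39] [ 0.31 -0.05 -0.67] [ 0.056 -0.007 -0.023] 23.13
1115 [155.7  62.8] [138   0  37 129] [390.2 406.5  36. ]
7046 [320.6  78.9] [273  29  93 101] [530.7 393.7  36. ]
1090 [573.4 323.6] [528 318  92  13] [809.8 144.6  36. ]
```

View pics/w7.png

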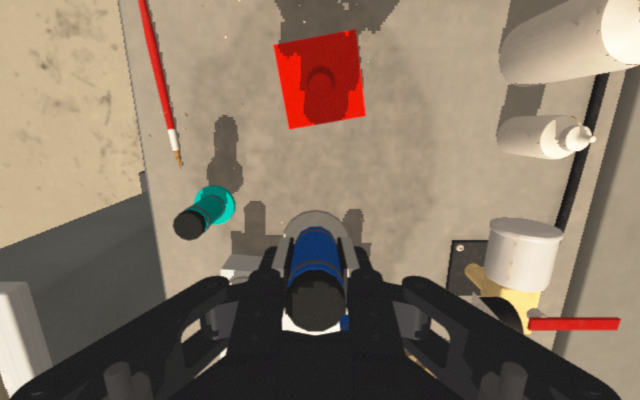

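View pics/side7.png

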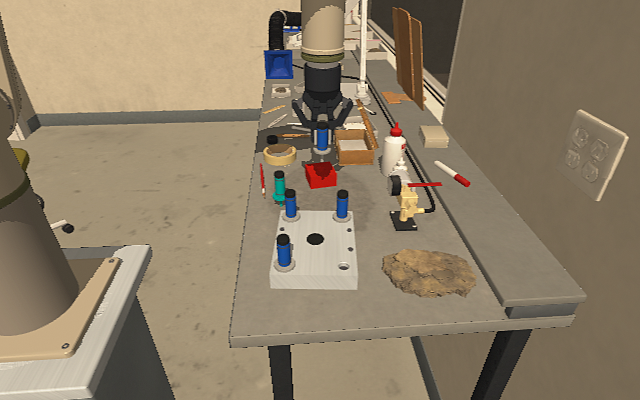

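Run:
```python
from station import *
from fit import *
import pickle
s,c=pickle.load(open("w7.pkl","rb"))
x,v,im=fit(c,s,35,35,36,530,390,0.19,cap=150);print(x,v);cv2.imwrite("pics/w7f.png",im[:590,:790])
c2=camera("side");x,v,im=fit(c2,None,35,35,36,530,390,0.19,cap=100);print(x,v);cv2.imwrite("pics/s7f.png",im[:590,:790])
c2=camera("scene");x,v,im=fit(c2,None,35,35,36,530,390,0.19,cap=100,ar=.1);print(x,v);
# hole: dark circle
hsv=cv2.cvtColor(c["frame"],cv2.COLOR_RGB2HSV)[:,:,2][20:135,265:370]
cv2.imwrite("pics/hole.png",cv2.resize(c["frame"][20:135,265:370],None,fx=5,fy=5,interpolation=cv2.INTER_CUBIC)[:,:,::-1])
print(at_z(c,(321,82),36,s))
```

```text
[5.30948652e+02 3.91885264e+02 1.62977586e-01] -120.04651641845703
[5.27125923e+02 3.89582594e+02 2.54825732e-01] -70.11534881591797
[5.30822022e+02 3.90423923e+02 8.78346963e-02] -61.02481460571289
[531.08923667 391.21072306  36.        ]
```

View pics/w7f.png

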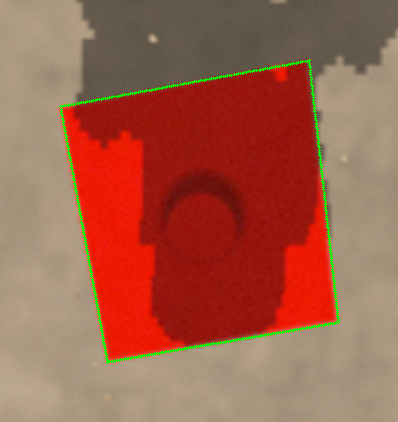

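View pics/hole.png

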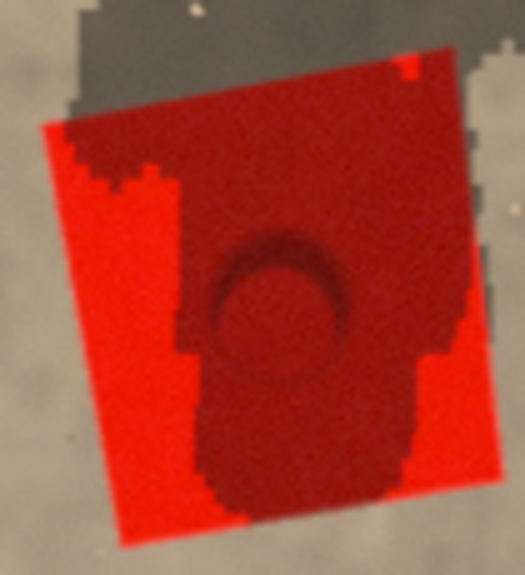

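Run:
```python
from station import *
from h import *
c=camera("scene")
for uv,z in [((217,160),0),((253,178),0),((290,160),0),((290,143),60),((290,143),40),((240,95),130),((240,95),100),((278,128),100)]: print(uv,z,at_z(c,uv,z).round())
```

```text
(217, 160) 0 [592. 615.   0.]
(253, 178) 0 [595. 479.   0.]
(290, 160) 0 [715. 496.   0.]
(290, 143) 60 [689. 462.  60.]
(290, 143) 40 [720. 499.  40.]
(240, 95) 130 [687. 637. 130.]
(240, 95) 100 [743. 719. 100.]
(278, 128) 100 [662. 468. 100.]
```

Call:
{"method": "servo_tool", "body": {"linear": [[2.58, 0.13, 0], [2.58, 0.13, 0], [2.58, 0.13, 0], [2.58, 0.13, 0], [0, 0, 0], [0, 0, 0], [0, 0, 0], [0, 0, 0], [0, 0, 1.5], [0, 0, 1.5], [0, 0, 1.5], [0, 0, 1.5], [0, 0, 0], [0, 0, 0], [0, 0, 0], [0, 0, 0], [0, 0, 0]], "rot": [[0, 0, 0], [0, 0, 0], [0, 0, 0], [0, 0, 0], [0, 0, 0], [0, 0, 0], [0, 0, 0], [0, 0, 0], [0, 0, 0], [0, 0, 0], [0, 0, 0], [0, 0, 0], [0, 0, 0], [0, 0, 0], [0, 0, 0], [0, 0, 0], [0, 0, 0]], "grip": [0.2, 0.2, 0.2, 0.2, 0.2, 0.2, 0.2, 0.2, 0.2, 0.2, 0.2, 0.2, 0.2, 0.2, 0.2, 0.2, 0.2]}}

```text
time: 19.92
tcp_pos: [531.3, 392.2, 123.0]
tcp_rot: [0.0, 0.707, 0.707, 0.001]
ft_force: [0.4, 0.6, -2.5]
grip_width: 23.1
```

```bash
python3 st.py
python3 - <<'E'
from station import *
from h import *
for n in ["side","scene"]:
    c=camera(n);u=proj(c,[531,391,60])[0].astype(int);cv2.imwrite(f"pics/{n}8.png",cv2.resize(c["frame"][u[1]-70:u[1]+50,u[0]-80:u[0]+80],None,fx=4,fy=4,interpolation=cv2.INTER_CUBIC)[:,:,::-1])
E
```

```text
19.92 [531.3  392.17 122.96] [ 0.42  0.58 -2.51] [-0.04  -0.055 -0.001] 23.1
19.97 [531.16 392.15 122.71] [ 0.43 -0.13 -1.29] [ 0.019 -0.014  0.022] 23.58
20.02 [531.01 392.1  122.41] [ 0.69  0.44 -0.93] [-0.04   0.022  0.025] 22.79
```

View pics/side8.png

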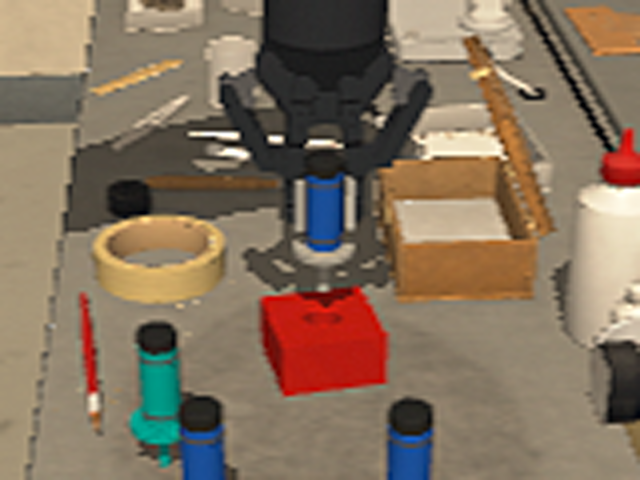

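View pics/scene8.png

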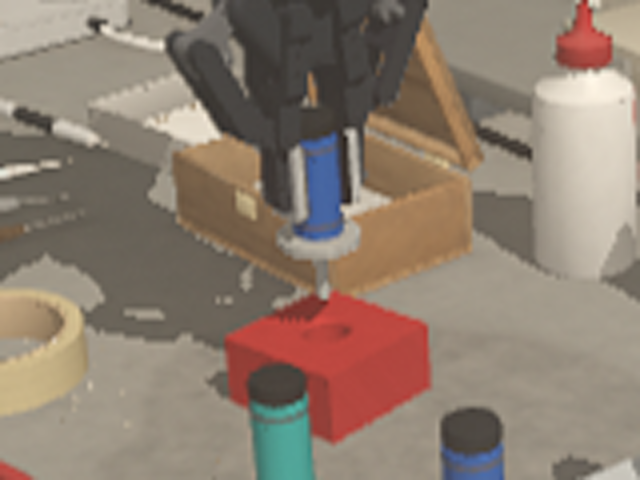

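Call:
{"method": "servo_tool", "body": {"linear": [[0, 0, 0.8], [0, 0, 0.8], [0, 0, 0.8], [0, 0, 0.8], [0, 0, 0.8], [0, 0, 0.4], [0, 0, 0], [0, 0, 0], [0, 0, 0], [0, 0, 0], [0, 0, 0], [0, 0, 0], [0, 0, 0]], "rot": [[0, 0, 0], [0, 0, 0], [0, 0, 0], [0, 0, 0], [0, 0, 0], [0, 0, 0], [0, 0, 0], [0, 0, 0], [0, 0, 0], [0, 0, 0], [0, 0, 0], [0, 0, 0], [0, 0, 0]], "grip": [0.2, 0.2, 0.2, 0.2, 0.2, 0.2, 0.2, 0.2, 0.2, 0.2, 0.2, 0.2, 0.2]}}

```text
time: 21.2
tcp_pos: [530.5, 391.8, 77.3]
tcp_rot: [0.0, 0.707, 0.707, 0.0]
ft_force: [0.0, -0.4, -1.5]
grip_width: 23.0
```

Call:
{"method": "servo_tool", "body": {"linear": [[0, 0, 0.1], [0, 0, 0.1], [0, 0, 0], [0, 0, 0], [0, 0, 0]], "rot": [[0, 0, 0], [0, 0, 0], [0, 0, 0], [0, 0, 0], [0, 0, 0]], "grip": [0.2, 0.2, 0.2, 0.2, 0.2]}}

```text
time: 21.62
tcp_pos: [530.7, 391.9, 75.6]
tcp_rot: [0.0, 0.707, 0.707, 0.0]
ft_force: [-0.5, -0.2, 1.8]
grip_width: 23.3
```

```bash
python3 st.py
python3 - <<'E'
from station import *
from h import *
for n in ["side","scene"]:
    c=camera(n);u=proj(c,[531,391,60])[0].astype(int);cv2.imwrite(f"pics/{n}9.png",cv2.resize(c["frame"][u[1]-60:u[1]+40,u[0]-60:u[0]+60],None,fx=5,fy=5,interpolation=cv2.INTER_CUBIC)[:,:,::-1])
E
```

```text
21.62 [530.66 391.92  75.65] [-0.55 -0.23  1.79] [-0.049  0.21  -0.03 ] 23.34
21.67 [530.68 391.95  75.66] [-1.57 -1.75  3.64] [-0.036  0.198 -0.04 ] 22.63
21.72 [530.7  391.95  75.68] [-1.48 -1.85  3.64] [-0.141  0.134  0.043] 22.79
```

View pics/scene9.png

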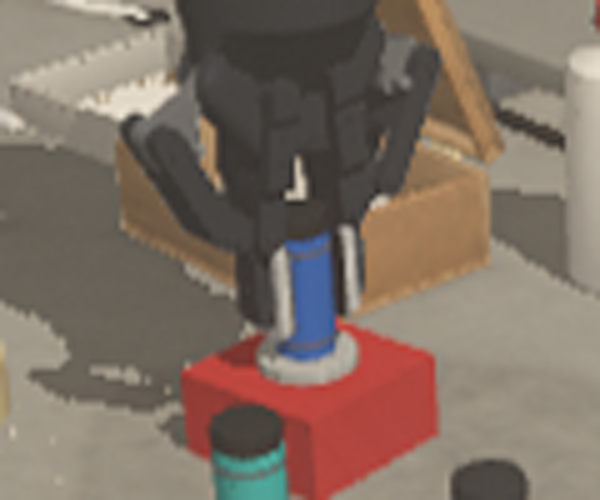

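Seated: the collar rests on the block at the predicted height (TCP z 75.7), with 3 N of contact. Next I release and retreat.

Call:
{"method": "servo_tool", "body": {"linear": [[0, 0, 0], [0, 0, 0], [0, 0, 0], [0, 0, 0], [0, 0, 0], [0, 0, -1.5], [0, 0, -2.5], [0, 0, -2.5], [0, 0, -2.5], [0, 0, -2.5], [0, 0, -2.5], [0, 0, 0], [0, 0, 0], [0, 0, 0]], "rot": [[0, 0, 0], [0, 0, 0], [0, 0, 0], [0, 0, 0], [0, 0, 0], [0, 0, 0], [0, 0, 0], [0, 0, 0], [0, 0, 0], [0, 0, 0], [0, 0, 0], [0, 0, 0], [0, 0, 0], [0, 0, 0]], "grip": [0.28, 0.32, 0.4, 0.48, 0.5, 0.5, 0.5, 0.5, 0.5, 0.5, 0.5, 0.5, 0.5, 0.5]}}

```text
time: 22.98
tcp_pos: [530.4, 391.8, 215.7]
tcp_rot: [0.0, 0.707, 0.707, 0.0]
ft_force: [-0.8, 0.2, -0.8]
grip_width: 42.9
```

```bash
python3 st.py
python3 - <<'E'
from station import *
from h import *
for n in ["side","scene"]:
    c=camera(n);u=proj(c,[510,250,60])[0].astype(int);v,w=max(u[1]-100,0),u[0]-110;cv2.imwrite(f"pics/{n}10.png",cv2.resize(c["frame"][v:u[1]+100,w:u[0]+130],None,fx=2.9,fy=2.9,interpolation=cv2.INTER_CUBIC)[:,:,::-1])
    print(n,[(round(d["p"],2),d["point"].round() if hasattr(d["point"],"round") else d["point"]) for d in look_for(n,"post_p")])
    print([proj(c,[531,391.8,z])[0].round(1) for z in (36,92)])
    print([(a,ce.round(1),b) for a,ce,b in blobs(c["frame"],"blue")[0]])
E
```

```text
22.98 [530.44 391.8  215.69] [-0.79  0.22 -0.82] [-0.007  0.041 -0.052] 42.9
23.03 [529.98 391.5  214.49] [-0.24  0.94 -0.06] [ 0.022  0.03  -0.02 ] 42.84
23.08 [529.8  391.34 213.84] [-0.54 -0.05 -0.43] [-0.005  0.048  0.041] 42.56
side [(0.81, [438.1, 25.5, 65.1]), (0.64, [453.4, 175.7, 63.1]), (0.63, [557.2, 162.9, 64.9]), (0.59, [425.1, 268.2, 57.9]), (0.57, [531.1, 385.3, 63.9]), (0.25, [505.3, 61.5, 34.6])]
[array([320.5, 168.1]), array([320.6, 149. ])]
[(np.int32(57), array([291.8,  29.5]), array([283,  26,  17,   6], dtype=int32)), (np.int32(769), array([278.3,  64. ]), array([264,  50,  29,  29], dtype=int32)), (np.int32(65), array([320.8, 157.6]), array([317, 150,   8,  16], dtype=int32)), (np.int32(122), array([290.4, 206.7]), array([285, 196,  11,  22], dtype=int32)), (np.int32(139), array([341.7, 207.4]), array([337, 197,  11,  21], dtype=int32)), (np.int32(167), array([283.8, 254.8]), array([277, 243,  14,  24], dtype=int32))]
scene [(0.83, [445.3, 177.9, 65.9]), (0.81, [523.5, 385.2, 64.9]), (0.62, [551.3, 167.0, 66.8]), (0.58, [424.3, 26.3, 67.1]), (0.56, [414.3, 268.0, 54.2])]
[array([252.1, 185.8]), array([250. , 159.5])]
[(np.int32(1767), array([28.9, 88.3]), array([ 0, 64, 57, 49], dtype=int32)), (np.int32(163), array([251.7, 173.4]), array([246, 165,  12,  17], dtype=int32)), (np.int32(150), array([345. , 208.9]), array([340, 200,  10,  18], dtype=int32)), (np.int32(215), array([290.5, 230.7]), array([284, 221,  13,  20], dtype=int32)), (np.int32(177), array([355.3, 277. ]), array([350, 266,  11,  22], dtype=int32))]
```

View pics/scene10.png

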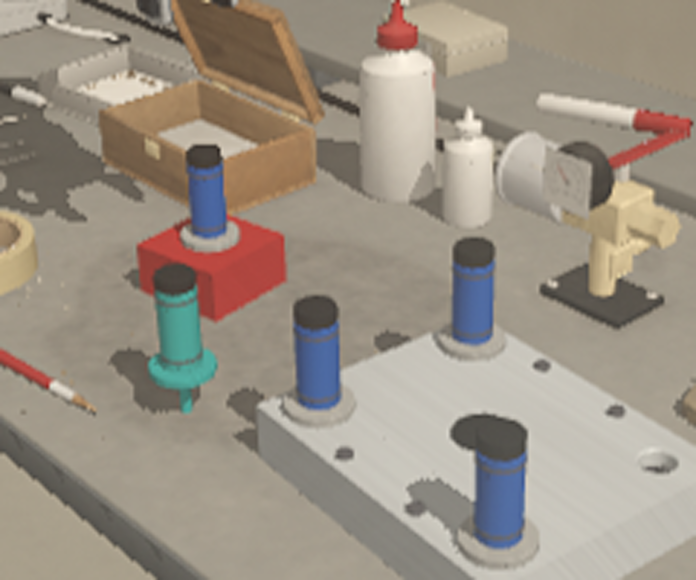

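View pics/side10.png

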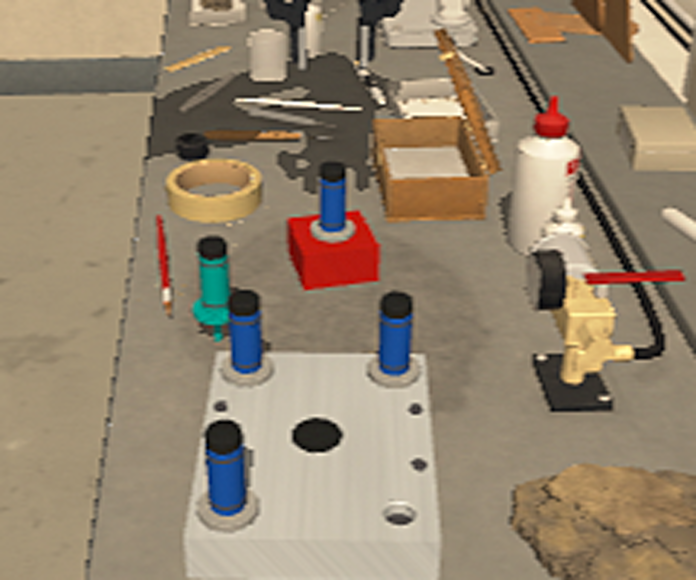

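Call:
{"method": "servo_tool", "body": {"linear": [[0, 0, 0], [0, 0, 0], [0, 0, 0], [0, 0, 0], [0, 0, 0], [0, 0, 0]], "rot": [[0, 0, 0], [0, 0, 0], [0, 0, 0], [0, 0, 0], [0, 0, 0], [0, 0, 0]], "grip": [0.5, 0.5, 0.5, 0.5, 0.5, 0.5]}}

```text
time: 23.78
tcp_pos: [530.5, 391.8, 215.4]
tcp_rot: [0.0, 0.707, 0.707, 0.0]
ft_force: [-0.1, 0.1, -0.9]
grip_width: 42.6
```

```bash
python3 -c "
from station import *
print(sign_off(), state()['time'])"
```

```text
the job is handed in; nothing more can be done
the job is handed in; nothing more can be done
```

I found the loose post, moved it to the red repair block, and handed the job in at about 24 s. `sign_off()` gave no verdict, so success rests on the checks below.

**Finding it:** I nudged each post along x from one side.
- Three posts stopped hard within sound play at 3–6 N: the two far-side ones and the near one on the robot's side.
- The fourth, near (545, 25), slid freely about 3 mm. Its force then rose at the socket wall to about 4 N. I gripped it and moved it the other way, about 5.7 mm in all.

**Moving it:** It lifted out without resistance. I lowered it into the block at about (531, 392), and contact came at the height predicted for a collar fully down.

**Last checks:** The scene and side pictures show the blue post upright with its collar flat on the red block. The other three posts stand in the stand, the turquoise look-alike was left alone, and the gripper is clear above.

**Where measurements disagreed:**
- The first post positions from the networks and colour blobs were about 10 mm off in y from the plate-edge fits. I used the fits, and the contacts agreed with them in x to about 0.5 mm.
- An early fit of the red block from the scene camera was wrong, so I replaced it with a close wrist-camera fit.

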